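# Fit a spacer sleeve on the shaft and shut the stock lane

### The arm

A 6-joint arm with a two-finger parallel gripper is mounted at the origin on the work surface. World frame = base frame: x ahead of the robot, y to its left, z up, the work surface at z = 0. Lengths are in m, angles in degrees, forces in N, time in s.
With the tool pointing down it reaches from about 0.325 to 0.875 m from the base axis. Payload 4.4 kg.
Tool frame: the origin (TCP) lies midway between the tips of the shut fingers; the grasp point (between the pads) lies 19 mm behind it; z points along the fingers, y is the line along which they close (so a half turn about z gives the same grasp; the last joint's range is limited). The gripper opens to 85 mm and grips with 20 to 120 N. Pads are 22 mm wide; open, the fingers measure 114 mm over their backs; the gripper's body (76 mm by 85 mm) begins 54 mm behind the grasp point. The pads swing forward as they close: fully open they stand 13 mm farther back than shut.
Start: joints at [-73.539, 11.837, 88.321, -0, 79.842, -8.623], TCP at [0.244, -0.521, 0.231] pointing down, gripper open.
Joint ranges: [-156.59, 156.59], [-49.26, 127.26], [12.9, 141.05], [-63.56, 243.56], [4.71, 150.69], [-161.64, 161.64]. Speed limits (degrees/s): [159.86, 159.86, 180, 180, 180, 180].

### API

Orientations are given as a 3x3 rotation matrix whose columns are the frame's x, y, z axes.
In Python, from cell import env gives the robot as it stands. The module is installed in compiled form; this text tells all that it offers.
- The arm moves only by the tool carry_out, never from a script. Its arguments are lists of equal length, an entry for each row: "hand": the finger opening in cm, from 0 to 8.54; "linear": the shift along the tool's x, y, z in cm, a list of three; "rot": the turn, a rotation vector about the tool's x, y, z in degrees, a list of three. In form: {"hand": [hand, ...], "linear": [[dx, dy, dz], ...], "rot": [[ax, ay, az], ...]}. A call has 1 to 12 rows; each row is the pose to reach, as a shift and turn from the pose commanded when the call began, along the tool's axes at that moment; what a row does not reach only later rows make up. A row lasts 1/8 s, in which the tool goes at most 62.5 mm and 10.7 degrees, less where a joint would pass 70% of its speed; a pose out of reach is approached as far as the arm can. A call with a gripper value outside its range is refused whole. The fingers move at their own pace and stop on an object; "squeeze" is the grip in N (left out, the last holds). Time passes only in rows, so rows that repeat a pose let the fingers close. It gives the time, the measured TCP pose, the force, the opening and the grip force at its end, in the units of the state.
- env.sense(): the state, without advancing time (a new reading comes with each control period).
- env.get_image(name): name is "side" or "top"; returns a dict with "color" (480x640x3 uint8, red, green, blue), "vertical_fov" (degrees; the focal length in pixels is half the picture's height over the tangent of half this angle, whatever the lens; pixels are square), "cx", "cy" (the principal point, pixels), "world_from_camera" (4x4, takes a point from camera to world coordinates). Camera axes: x right, y down, z forward; pixel columns grow to the right and rows downward; lengths in m; the calibration is good to about 2 mm. A picture is of the moment at which its call begins. There is no depth.
- env.sign_off(): hands the job in; it is judged then, once.
The state is a dict: "time_s": time; "q": joint angles; "joint_vel": joint speeds; "effort": joint torques, N m; "tool_pos": TCP position; "eef_rot": TCP orientation; "contact_force": force on the tool from outside, world axes, zero at the start; "torque": the same for the moment, N m; "width": finger opening in m; "gripper_force": force on a finger pad.
Only numpy, scipy, OpenCV 4.12 (cv2) and the standard library are available. Lean on these libraries where they do the work, as an engineer would, in place of code of your own. Each camera call takes 0.05 s, during which the arm holds its last target. There are 200 camera calls.

### The job

Take the end spacer sleeve, the one at the open mouth of the blue stock lane, and slide it over the upright shaft in the green jig until it sits fully down on the shoulder. Then shut the lane by sliding the red gate plate upright into the slot across the lane's mouth, right down to the lane floor. Leave the two other sleeves in their places in the lane and do not disturb the other things on the bench.

Things in the scene. Friction and masses are not known exactly. Their poses are not given: they have to be found in the camera images.
- spacer: The sleeve to fit: aluminium tube standing upright, outside 60 mm, bore 42 mm, 40 mm high, 0.16 kg, same both ways up. Origin: centre of its underside, z its axis. Starts at the lane's mouth, next sleeve 0.5 mm behind it, lane walls 2 mm from its sides: only its 9 mm wall at the mouth side can be pinched, one finger in the bore. The shaft fills the bore, so set it down and regrip it from outside.
- spacer_mid (a point): Centre of that sleeve, on its axis, 20 mm above its underside.
- spare_a_mid (a point): Centre (20 mm above the underside) of the second sleeve in the lane, like the first; it stays there.
- spare_b_mid (a point): Centre of the third sleeve, against the lane's back wall; it stays there.
- lane: Blue fixed channel. Origin: on the bench under the end sleeve's starting centre; -x points out of the open mouth. Floor 6 mm thick, out to x = -66 mm; side walls 12 mm thick, inner faces at y = -32 and 32 mm, tops 50 mm above the bench. Gate slot at x = -46 mm: 10.4 mm wide, 82 mm long, formed by cheeks at both sides (64 mm open between), flared lead-ins up to 59 mm above the bench.
- gate_slot (a point): Middle of the gate slot at floor level (6 mm above the bench); x is the direction across the plate (along the lane), y is along the slot.
- jig: Green fixed base plate 120 x 120 x 12 mm with an upright shaft in its middle; origin at the centre of its underside. Above the plate: a steel shoulder 56 mm in diameter, its top 37 mm above the bench, then the dark shaft, 39.6 mm in diameter, its flat top 97 mm above the bench, the last 5 mm tapered to 31 mm.
- shaft_seat (a point): On the shaft's axis at the height of the shoulder's top face (37 mm above the bench), where the sleeve's underside must sit; z up along the shaft.
- shaft_top (a point): Centre of the shaft's top face, 60 mm above the seat.
- gate: Red gate plate, 8 mm thick (x), 78 mm wide (y), 75 mm high (z), 0.126 kg, same on both faces; origin at the centre of its lower edge face. It starts upright in the parking block, its lower edge 8 mm above the bench, with the upper 53 mm standing out of the block.
- park: Wooden parking block, fixed, 50 x 90 x 30 mm, with a slot along its y that holds the gate plate upright; origin at the centre of its underside.
- mat: Black rubber mat, fixed, 130 x 120 mm, 3 mm thick, kept clear: a good place to set the sleeve down for a new grip. Origin at the centre of its underside.
- grease: Bystander: upright can, 66 mm in diameter, 110 mm high.
- housing: Bystander: grey bearing housing on a foot, 90 mm wide, 74 mm high.
- wrench: Bystander: wrench lying flat, 200 mm long.
- link: Bystander: dark flat link with two eyes, 128 mm long, 14 mm high, lying at the far side of the bench.
Mind the look-alikes: they are no part of the job. Of the things that look like the gate, the largest one is meant.

How it is judged:
By the outcome, as a careful person would: the job done as asked, in the order asked, and still so for the second after the job is handed in, with the robot touching nothing.
It also fails if it takes over 67 s, if anything falls off the work surface, if the arm or the gripper's body presses on something with over 40 N, if the wrist force passes 120 N, or if a joint passes its speed limit or range.

## Working session

There is one attempt and no reset: what is moved stays moved. The work goes in short steps, Python scripts to look and compute and a tool call to move; the robot and the scene stay as the last step left them, time stands still between calls to the robot, and variables do not carry over. Pictures are saved under pics/ and viewed, at most 13 in all, crops included, and the job is handed in when it is done.

Besides the shell and the picture viewer there is one more tool, called after "Call:" by a JSON object that holds its "fn" and its "kwargs", one argument or row to a line. carry_out: Moves the arm, as the interface text tells. Its arguments: {"type":"object","properties":{"hand":{"type":"array","items":{"type":"number"}},"linear":{"type":"array","items":{"type":"array","items":{"type":"number"}}},"rot":{"type":"array","items":{"type":"array","items":{"type":"number"}}},"squeeze":{"type":"number"}},"required":["hand","linear","rot"]}

```bash
mkdir -p pics; cat > h.py <<'E'
import numpy as np, cv2
from cell import env
def grab(n):
    d=env.get_image(n); return d
def K(d):
    f=240/np.tan(np.radians(d["vertical_fov"])/2); return f,d["cx"],d["cy"]
def ray(d,u,v):
    f,cx,cy=K(d);T=np.array(d["world_from_camera"]);r=T[:3,:3]@np.array([(u-cx)/f,(v-cy)/f,1]);return T[:3,3],r
def onz(d,u,v,z):
    o,r=ray(d,u,v);return o+r*(z-o[2])/r[2]
def proj(d,p):
    f,cx,cy=K(d);T=np.array(d["world_from_camera"]);c=T[:3,:3].T@(np.array(p)-T[:3,3]);return np.array([cx+f*c[0]/c[2],cy+f*c[1]/c[2]])
def save(d,n): cv2.imwrite("pics/"+n,d["color"][:,:,::-1])
E
python3 - <<'E'
from h import *
for n in("top","side"):
    d=grab(n);save(d,n+"0.png");print(n,d["vertical_fov"],d["cx"],d["cy"]);print(np.round(d["world_from_camera"],3))
s=env.sense();print(s)
E
```

```text
top 52.67788049185969 318.04330465276047 240.81179544121449
[[-0.004 -0.995  0.103  0.463]
 [-0.999  0.    -0.035  0.022]
 [ 0.035 -0.103 -0.994  0.986]
 [ 0.     0.     0.     1.   ]]
side 57.48484669542501 318.92234151441534 233.32651590075713
[[-0.882 -0.275  0.384  0.201]
 [-0.472  0.497 -0.728  0.624]
 [ 0.01  -0.823 -0.568  0.563]
 [ 0.     0.     0.     1.   ]]
{'time_s': 0.1, 'q': array([-7.35396774e+01,  1.18792044e+01,  8.83980243e+01, -7.41669944e-04,
        7.98421746e+01, -8.62371216e+00]), 'joint_vel': array([ 0.04245068, -0.11135175, -0.21359974, -0.0581812 , -0.09850528,
        0.02847013]), 'effort': array([-1.48843747e-04, -3.84088790e+01, -2.92548448e+01, -2.74314671e-04,
        4.78664515e-03, -2.16973712e-05]), 'tool_pos': array([ 0.24354983, -0.52010441,  0.23023182]), 'eef_rot': array([[ 9.05686082e-01,  4.23948532e-01, -6.02717538e-04],
       [ 4.23948854e-01, -9.05683934e-01,  1.99495892e-03],
       [ 2.99888313e-04, -2.06232794e-03, -9.99997828e-01]]), 'contact_force': array([-0.49862564, -1.01535425, -0.60085684]), 'torque': array([ 0.01216846,  0.05514235, -0.00106757]), 'gripper_force': 0.0, 'width': 0.0850890201267613}
```

View pics/top0.png

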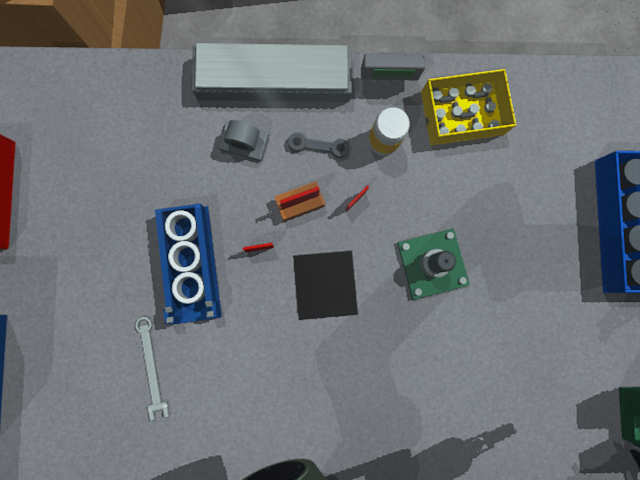

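View pics/side0.png

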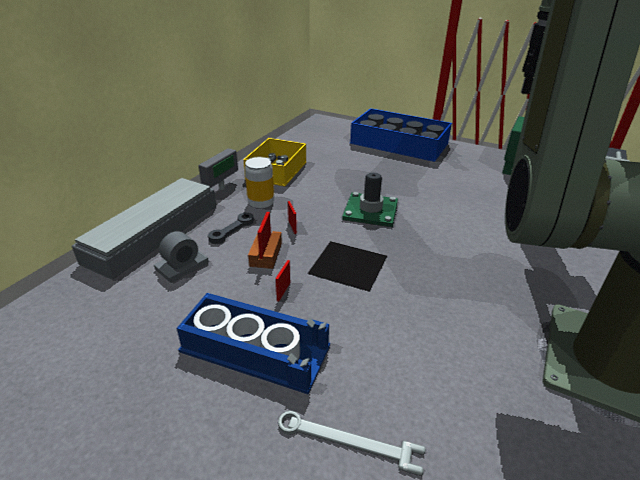

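The top view shows the lane at left, with its mouth toward the robot and the end sleeve at about (188,288). The mat is at (325,285), the jig shaft top at (446,262) and the gate in its park at (300,196). The side view agrees: the end sleeve is at (282,337), the shaft top at (373,176) and the gate at (265,233).

```bash
cat > m.py <<'E'
from h import *
def comps(m,amin):
    c,_=cv2.findContours(m.astype(np.uint8),cv2.RETR_EXTERNAL,cv2.CHAIN_APPROX_NONE)
    return [x for x in c if cv2.contourArea(x)>amin]
def main():
    for n in("top","side"):
        d=grab(n);im=d["color"].astype(int);R,G,B=im[...,0],im[...,1],im[...,2]
        print("==",n)
        w=(im.min(2)>190)
        for c in comps(w,150):
            if len(c)<20: continue
            e=cv2.fitEllipse(c); p=onz(d,*e[0],.046)
            if p[1]>.1: print("white",np.round(e[0],1),np.round(e[1],1),np.round(p,4))
        hsv=cv2.cvtColor(d["color"],cv2.COLOR_RGB2HSV);H,S,V=[hsv[...,i].astype(int) for i in range(3)]
        red=((H<5)|(H>175))&(S>180)&(V>90)
        for c in comps(red,40):
            b=cv2.boxPoints(cv2.minAreaRect(c)); print("red",cv2.contourArea(c),b.round(1).tolist(), [onz(d,*q,.083)[:2].round(4).tolist() for q in b])
        gr=(H>60)&(H<90)&(S>90)
        for c in comps(gr,800):
            b=cv2.boxPoints(cv2.minAreaRect(c)); print("green",b.round(1).tolist(), [onz(d,*q,.012)[:2].round(4).tolist() for q in b])
        blk=(V<35)
        for c in comps(blk,800):
            r=cv2.minAreaRect(c);b=cv2.boxPoints(r); p=onz(d,*r[0],.003); print("black",np.round(r[0],1),np.round(r[1],1),r[2],p.round(4)) 
if __name__=="__main__":
    main()
E
python3 m.py
python3 - <<'E'
import cv2,numpy as np
t=cv2.imread("pics/top0.png");s=cv2.imread("pics/side0.png")
r=lambda im,x,y,w,h,k:cv2.resize(im[y:y+h,x:x+w],None,fx=k,fy=k,interpolation=cv2.INTER_NEAREST)
a=np.hstack([r(t,150,200,80,130,3)[:300*2][:300],np.zeros((300,0,3),np.uint8)])
o=np.zeros((600,800,3),np.uint8)
def put(c,x,y):o[y:y+c.shape[0],x:x+c.shape[1]]=c
put(r(t,150,260,80,70,4),0,0);put(r(t,390,220,85,80,4),330,0)
put(r(t,270,175,65,50,4),0,320);put(r(s,340,165,60,60,4),270,340);put(r(s,240,205,62,65,4),520,335)
cv2.imwrite("pics/c1.png",o)
E
```

```text
== top
white [187.4 287.2] [28.7 29.5] [0.4717 0.239  0.046 ]
white [183.7 255.9] [28.4 29.2] [0.5317 0.2475 0.046 ]
white [180. 225.] [28.2 28.9] [0.5917 0.256  0.046 ]
red 55.5 [[242.89999389648438, 247.1999969482422], [271.6000061035156, 242.39999389648438], [272.0, 245.1999969482422], [243.3000030517578, 249.89999389648438]] [[0.5451, 0.13], [0.554, 0.0768], [0.5488, 0.0759], [0.5399, 0.1291]]
red 121.5 [[279.79998779296875, 199.89999389648438], [317.20001220703125, 185.89999389648438], [318.70001220703125, 189.8000030517578], [281.29998779296875, 203.8000030517578]] [[0.6344, 0.0617], [0.6616, -0.0088], [0.6542, -0.0115], [0.6271, 0.059]]
red 1156.0 [[0.0, 248.0], [0.0, 136.0], [14.0, 136.0], [14.0, 248.0]] [[0.5438, 0.5718], [0.7543, 0.585], [0.7545, 0.5594], [0.5438, 0.5468]]
green [[619.0, 388.0], [639.0, 388.0], [639.0, 445.0], [619.0, 445.0]] [[0.2683, -0.6139], [0.2679, -0.6549], [0.158, -0.6467], [0.1586, -0.6063]]
green [[397.29998779296875, 242.39999389648438], [453.5, 227.5], [468.70001220703125, 284.6000061035156], [412.6000061035156, 299.6000061035156]] [[0.561, -0.1
[... 315 characters left out ...]
00030517578], [269.3999938964844, 212.1999969482422], [260.3999938964844, 233.0]] [[0.6316, 0.0616], [0.6595, -0.0109], [0.6508, -0.0097], [0.6237, 0.0624]]
green [[342.20001220703125, 219.3000030517578], [346.29998779296875, 190.89999389648438], [397.29998779296875, 198.1999969482422], [393.20001220703125, 226.60000610351562]] [[0.5521, -0.1592], [0.6017, -0.2866], [0.4735, -0.3151], [0.4375, -0.1878]]
black [605.5 321. ] [142.  67.] 90.0 [ 0.0089 -0.0985  0.003 ]
black [347.5 264.6] [69.9 38.6] 15.945395469665527 [ 0.4745 -0.0228  0.003 ]
black [517.1 194.9] [19.6 73.2] 9.462321281433105 [ 0.2102 -0.4988  0.003 ]
black [546.7  75. ] [ 19.2 158.6] 13.81502628326416 [ 0.2518 -1.8123  0.003 ]
```

View pics/c1.png

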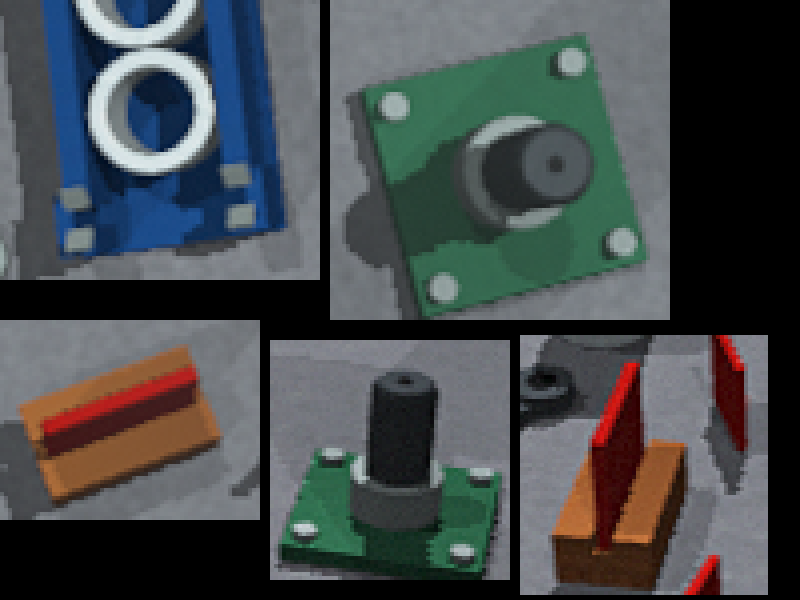

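The crop confirms the ring, the plain shaft top at about (441+4·…, i.e. 446,262 in the full image) and the gate standing along the block's long side. Lane yaw is about 8.1°. First move: above the mouth-side wall of the end sleeve.

```bash
cat > go.py <<'E'
from h import *
from scipy.spatial.transform import Rotation as Ro
def go(p,yaw):
    """shift (cm) and rotvec (deg) in tool axes to TCP p, tool down, y axis along yaw (mod 180)"""
    s=env.sense();R=np.array(s["eef_rot"])
    best=None
    for a in (yaw,yaw+180):
        a=np.radians(a);y=np.array([np.cos(a),np.sin(a),0]);z=np.array([0,0,-1.]);T=np.c_[np.cross(y,z),y,z]
        r=Ro.from_matrix(R.T@T).as_rotvec(degrees=True)
        if best is None or np.linalg.norm(r)<np.linalg.norm(best):best=r
    print("lin",(R.T@(np.array(p)-s["tool_pos"])*100).round(2).tolist(),"rot",best.round(1).tolist(),"t",round(s["time_s"],2),"q6",round(s["q"][5],1),"F",np.round(s["contact_force"],1),"w",round(s["width"],4),"pos",np.round(s["tool_pos"],4))
    return R
E
python3 -c "
from go import *
go((.4453,.2359,.15),8.1)"
```

```text
lin [50.32, -59.93, 8.15] rot [-0.1, -0.1, -73.0] t 0.2 q6 -8.6 F [ 0.6 -0.4 -0. ] w 0.0855 pos [ 0.2436 -0.5203  0.2305]
```

Call:
{"fn": "carry_out", "kwargs": {
  "hand": [2.6, 2.6, 2.6, 2.6, 2.6, 2.6, 2.6, 2.6, 2.6, 2.6, 2.6, 2.6],
  "linear": [
    [4, -5, 0.5],
    [8, -10, 1],
    [12, -15, 1.5],
    [16, -20, 2],
    [21, -25, 2.5],
    [25, -30, 3],
    [29, -35, 4],
    [34, -40, 5],
    [38, -45, 6],
    [42, -50, 7],
    [46, -55, 7.5],
    [50.3, -59.9, 8.1]
  ],
  "rot": [
    [0, 0, -6],
    [0, 0, -12],
    [0, 0, -18],
    [0, 0, -24],
    [0, 0, -31],
    [0, 0, -37],
    [0, 0, -43],
    [0, 0, -50],
    [0, 0, -56],
    [0, 0, -62],
    [0, 0, -68],
    [0, 0, -73]
  ]
}}

```text
time_s: 1.7
tool_pos: [0.4357, 0.2015, 0.1536]
eef_rot: [[-0.144, 0.99, 0.0], [0.99, 0.144, -0.0], [-0.0, 0.0, -1.0]]
contact_force: [1.0, -0.4, 0.8]
width: 0.0259
gripper_force: 0.0
```

```bash
python3 - <<'E'
from go import *
go((.4453,.2359,.10),8.1)
t,s=grab("top"),grab("side")
o=np.zeros((480,800,3),np.uint8)
r=lambda im,x,y,w,h,k:cv2.resize(im["color"][y:y+h,x:x+w],None,fx=k,fy=k)
o[:480,:400]=r(t,120,220,133,160,3)[:480,:400][:, :399] if 0 else cv2.resize(t["color"][220:340,130:230],(400,480))
o[:480,400:]=cv2.resize(s["color"][250:400,210:335],(400,480))
save({"color":o},"c2.png")
E
```

```text
lin [3.27, 1.45, 5.36] rot [0.0, 0.0, 0.2] t 1.7 q6 6.2 F [ 1.  -0.4  0.8] w 0.0259 pos [0.4357 0.2015 0.1536]
```

View pics/c2.png

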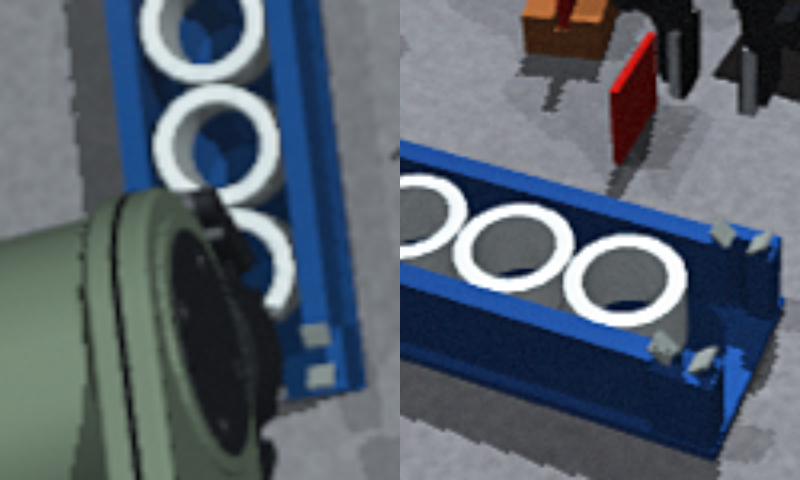

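The arm lagged slightly behind its target. In the side crop the end ring is clear at about (280.6,337.5), with the fingertips at the upper right, still short of it. I'll close the rest at z = 0.08 and check in the side view.

Call:
{"fn": "carry_out", "kwargs": {
  "hand": [2.6, 2.6, 2.6, 2.6],
  "linear": [
    [1.6, 0.7, 2.5],
    [3.3, 1.4, 5],
    [3.3, 1.4, 7.4],
    [3.3, 1.4, 7.4]
  ],
  "rot": [
    [0, 0, 0],
    [0, 0, 0],
    [0, 0, 0],
    [0, 0, 0]
  ]
}}

```text
time_s: 2.3
tool_pos: [0.4426, 0.2327, 0.0778]
eef_rot: [[-0.14, 0.99, -0.005], [0.99, 0.14, -0.002], [-0.001, -0.006, -1.0]]
contact_force: [-0.2, 0.7, 0.1]
width: 0.0262
gripper_force: 0.0
```

```bash
python3 - <<'E'
from go import *
go((.4453,.2359,.016),8.1)
s=grab("side")
save({"color":cv2.resize(s["color"][240:390,220:370],(600,600))},"c3.png")
u=np.array([.99,.141,0]);tp=env.sense()["tool_pos"]
print([proj(s,tp+k*u-np.array([0,0,0])) for k in(-.0125,0,.0125)])
E
```

```text
lin [0.29, 0.35, 6.18] rot [-0.3, 0.1, -0.1] t 2.3 q6 9.8 F [-0.2  0.7  0.1] w 0.0262 pos [0.4426 0.2327 0.0778]
[array([303.36092155, 327.26299426]), array([295.56846249, 325.06966365]), array([287.85829972, 322.89949685])]
```

View pics/c3.png

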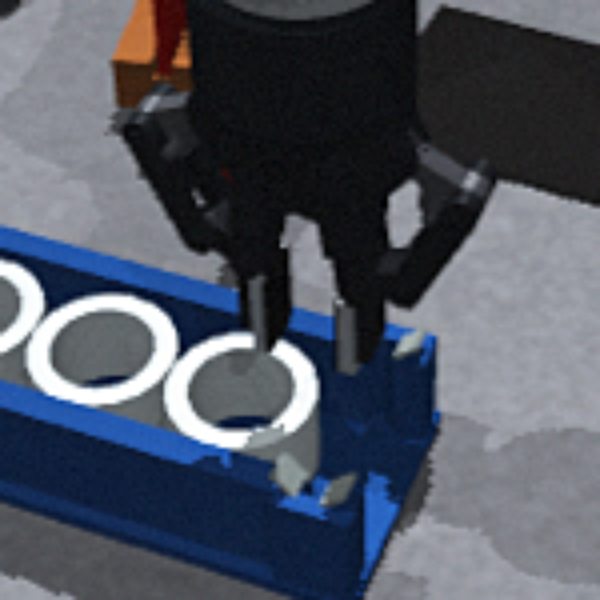

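The fingertips show at about (286,327) and (309,332). They straddle the mouth-side wall once shifted about 4 mm. Descending in two stages.

Call:
{"fn": "carry_out", "kwargs": {
  "hand": [2.6, 2.6, 2.6, 2.6],
  "linear": [
    [0.3, 0.3, 1],
    [0.3, 0.3, 2],
    [0.3, 0.3, 2],
    [0.3, 0.3, 2]
  ],
  "rot": [
    [0, 0, 0],
    [0, 0, 0],
    [0, 0, 0],
    [0, 0, 0]
  ]
}}

```text
time_s: 2.85
tool_pos: [0.4474, 0.2373, 0.0599]
eef_rot: [[-0.141, 0.99, 0.0], [0.99, 0.141, 0.0], [0.0, 0.0, -1.0]]
contact_force: [0.3, -0.0, 0.1]
width: 0.0259
gripper_force: 0.0
```

```bash
python3 -c "
from go import *
go((.4453,.2359,.016),8.1)"
```

```text
lin [-0.11, -0.23, 4.39] rot [0.0, -0.0, -0.0] t 2.85 q6 10.1 F [ 0.3 -0.   0.1] w 0.0259 pos [0.4474 0.2373 0.0599]
```

Call:
{"fn": "carry_out", "kwargs": {
  "hand": [2.6, 2.6, 2.6, 2.6, 2.6, 2.6, 2.6],
  "linear": [
    [-0.1, -0.2, 0.3],
    [-0.1, -0.2, 1],
    [-0.1, -0.2, 2],
    [-0.1, -0.2, 3],
    [-0.1, -0.2, 4.2],
    [-0.1, -0.2, 4.2],
    [-0.1, -0.2, 4.2]
  ],
  "rot": [
    [0, 0, 0],
    [0, 0, 0],
    [0, 0, 0],
    [0, 0, 0],
    [0, 0, 0],
    [0, 0, 0],
    [0, 0, 0]
  ]
}}

```text
time_s: 3.72
tool_pos: [0.4456, 0.2361, 0.0178]
eef_rot: [[-0.141, 0.99, -0.0], [0.99, 0.141, -0.0], [-0.0, -0.0, -1.0]]
contact_force: [-0.1, -0.2, 0.1]
width: 0.0261
gripper_force: 0.0
```

Call:
{"fn": "carry_out", "kwargs": {
  "hand": [0.6, 0.6, 0.6, 0.6, 0.6],
  "linear": [
    [0, 0, 0],
    [0, 0, 0],
    [0, 0, 0],
    [0, 0, 0],
    [0, 0, 0]
  ],
  "rot": [
    [0, 0, 0],
    [0, 0, 0],
    [0, 0, 0],
    [0, 0, 0],
    [0, 0, 0]
  ],
  "squeeze": 30
}}

```text
time_s: 4.35
tool_pos: [0.4461, 0.2363, 0.0183]
eef_rot: [[-0.141, 0.99, 0.001], [0.99, 0.141, 0.0], [0.0, 0.001, -1.0]]
contact_force: [0.9, -1.2, 2.1]
width: 0.0104
gripper_force: 32.3
```

```bash
python3 -c "
from go import *
go((.4453,.2359,.14),8.1)"
```

```text
lin [-0.02, -0.07, -12.17] rot [0.1, -0.0, -0.0] t 4.35 q6 10.0 F [ 0.9 -1.2  2.1] w 0.0104 pos [0.4461 0.2363 0.0183]
```

Call:
{"fn": "carry_out", "kwargs": {
  "hand": [0.6, 0.6, 0.6, 0.6, 0.6, 0.6, 0.6],
  "linear": [
    [0, -0.1, -0.5],
    [0, -0.1, -2],
    [0, -0.1, -4],
    [0, -0.1, -6.5],
    [0, -0.1, -9],
    [0, -0.1, -11],
    [0, -0.1, -12]
  ],
  "rot": [
    [0, 0, 0],
    [0, 0, 0],
    [0, 0, 0],
    [0, 0, 0],
    [0, 0, 0],
    [0, 0, 0],
    [0, 0, 0]
  ]
}}

```text
time_s: 5.22
tool_pos: [0.4451, 0.2362, 0.1397]
eef_rot: [[-0.141, 0.99, 0.002], [0.99, 0.141, 0.001], [0.0, 0.003, -1.0]]
contact_force: [0.2, -0.2, -1.3]
width: 0.0109
gripper_force: 32.1
```

```bash
python3 -c "
from go import *
go((.4745-.0252,-.0228-.0036,.06),8.1)
s=grab('side');t=grab('top')
save({'color':np.hstack([cv2.resize(s['color'],(400,300)),cv2.resize(t['color'],(400,300))])},'c4.png')"
```

```text
lin [-26.06, -3.3, 7.95] rot [0.1, -0.0, -0.0] t 5.22 q6 10.0 F [ 0.2 -0.2 -1.3] w 0.0109 pos [0.4451 0.2362 0.1397]
```

View pics/c4.png

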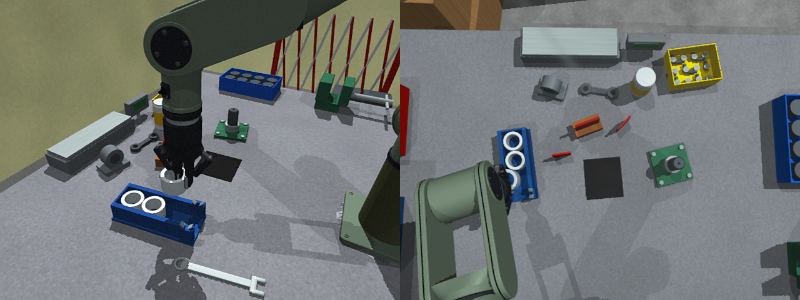

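The sleeve is lifted (side view, at (172,178) in the half-size picture) and the spares are still in the lane. Carrying it to the mat.

Call:
{"fn": "carry_out", "kwargs": {
  "hand": [0.6, 0.6, 0.6, 0.6, 0.6, 0.6, 0.6, 0.6, 0.6, 0.6, 0.6],
  "linear": [
    [-1.5, -0.2, 0],
    [-4, -0.5, 0],
    [-7, -1, 0],
    [-11, -1.5, 0],
    [-15, -2, 0],
    [-19, -2.5, 0],
    [-22, -3, 1],
    [-24.5, -3.2, 3],
    [-26, -3.3, 6],
    [-26, -3.3, 8],
    [-26, -3.3, 8]
  ],
  "rot": [
    [0, 0, 0],
    [0, 0, 0],
    [0, 0, 0],
    [0, 0, 0],
    [0, 0, 0],
    [0, 0, 0],
    [0, 0, 0],
    [0, 0, 0],
    [0, 0, 0],
    [0, 0, 0],
    [0, 0, 0]
  ]
}}

```text
time_s: 6.7
tool_pos: [0.4451, -0.0263, 0.0553]
eef_rot: [[-0.14, 0.99, -0.007], [0.99, 0.14, 0.002], [0.003, -0.007, -1.0]]
contact_force: [0.1, 0.4, -1.8]
width: 0.0107
gripper_force: 32.1
```

```bash
python3 -c "
from go import *
go((.4745-.0252,-.0228-.0036,.0155),8.1)"
```

```text
lin [-0.08, 0.44, 3.97] rot [-0.4, -0.1, -0.1] t 6.7 q6 -22.5 F [ 0.1  0.4 -1.8] w 0.0107 pos [ 0.4451 -0.0263  0.0553]
```

Call:
{"fn": "carry_out", "kwargs": {
  "hand": [0.6, 0.6, 0.6, 0.6, 0.6, 0.6, 0.6],
  "linear": [
    [0, 0, 0.5],
    [0, 0, 1.5],
    [0, 0, 2.7],
    [0, 0, 3.7],
    [0, 0, 4.2],
    [0, 0, 4.4],
    [0, 0, 4.4]
  ],
  "rot": [
    [0, 0, 0],
    [0, 0, 0],
    [0, 0, 0],
    [0, 0, 0],
    [0, 0, 0],
    [0, 0, 0],
    [0, 0, 0]
  ]
}}

```text
time_s: 7.58
tool_pos: [0.4477, -0.0259, 0.0152]
eef_rot: [[-0.141, 0.99, -0.003], [0.99, 0.141, 0.001], [0.001, -0.003, -1.0]]
contact_force: [-9.0, 1.5, 15.8]
width: 0.0106
gripper_force: 33.2
```

```bash
python3 -c "
from go import *
go((.4745-.0252,-.0228-.0036,.015),8.1)"
```

```text
lin [-0.08, 0.15, 0.01] rot [-0.2, -0.1, 0.0] t 7.58 q6 -22.5 F [-9.   1.5 15.8] w 0.0106 pos [ 0.4477 -0.0259  0.0152]
```

Call:
{"fn": "carry_out", "kwargs": {
  "hand": [2.6, 2.6, 2.6, 2.6, 2.6, 2.6, 2.6, 2.6, 8.5, 8.5, 8.5],
  "linear": [
    [0, 0, -0.1],
    [0, 0, -0.1],
    [0, 0, -0.1],
    [0, 0, -0.1],
    [0, 0, -2],
    [0, 0, -4.5],
    [0, 0, -8],
    [0, 0, -10],
    [0, 1.3, -11],
    [0, 2.5, -11],
    [0, 2.5, -11]
  ],
  "rot": [
    [0, 0, 0],
    [0, 0, 0],
    [0, 0, 0],
    [0, 0, 0],
    [0, 0, 0],
    [0, 0, 0],
    [0, 0, 0],
    [0, 0, 0],
    [0, 0, 0],
    [0, 0, 0],
    [0, 0, 0]
  ]
}}

```text
time_s: 8.95
tool_pos: [0.4738, -0.0224, 0.123]
eef_rot: [[-0.141, 0.99, -0.001], [0.99, 0.141, 0.0], [0.0, -0.001, -1.0]]
contact_force: [0.2, -0.1, -0.5]
width: 0.0789
gripper_force: 0.0
```

```bash
python3 - <<'E'
from go import *
from m import comps
for n in("top","side"):
    d=grab(n);im=d["color"].astype(int)
    for c in comps(im.min(2)>175,80):
        if len(c)<20: continue
        (x,y),a,_=cv2.fitEllipse(c);p=onz(d,x,y,.043)
        if .4<p[0]<.62 and -.1<p[1]<.3: print(n,round(x,1),round(y,1),np.round(a,1),p.round(4))
    if n=="side":save({"color":cv2.resize(d["color"][150:350,250:450],(500,500))},"c5.png")
go((.473,-.0223,.009),8.1)
E
```

```text
top 183.7 255.8 [28.8 29.8] [0.532  0.2482 0.043 ]
top 180.2 224.9 [28.2 29.6] [0.5922 0.2564 0.043 ]
side 229.3 322.5 [28.  76.2] [0.5585 0.2501 0.043 ]
side 350.2 250.4 [16.9 28.7] [ 0.4693 -0.0201  0.043 ]
lin [-0.02, 0.1, 11.35] rot [-0.2, -0.1, 0.0] t 9.05 q6 -21.3 F [-0.1 -0.6 -0.6] w 0.0847 pos [ 0.4724 -0.0223  0.1225]
```

View pics/c5.png

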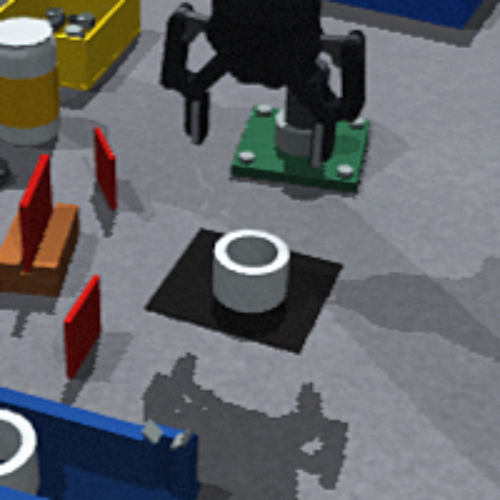

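The sleeve stands upright on the mat, ring centre at (350,250). The open gripper is above it. Regripping from outside.

Call:
{"fn": "carry_out", "kwargs": {
  "hand": [8.5, 8.5, 8.5, 8.5, 8.5, 8.5, 8.5],
  "linear": [
    [0.1, 0.1, 1],
    [0.1, 0.1, 3.5],
    [0.1, 0.1, 6.5],
    [0.1, 0.1, 9],
    [0.1, 0.1, 11],
    [0.1, 0.1, 11.5],
    [0.1, 0.1, 11.5]
  ],
  "rot": [
    [0, 0, 0],
    [0, 0, 0],
    [0, 0, 0],
    [0, 0, 0],
    [0, 0, 0],
    [0, 0, 0],
    [0, 0, 0]
  ]
}}

```text
time_s: 9.93
tool_pos: [0.4735, -0.0214, 0.0084]
eef_rot: [[-0.141, 0.99, -0.001], [0.99, 0.141, 0.0], [0.0, -0.001, -1.0]]
contact_force: [-0.1, -0.0, -0.2]
width: 0.0855
gripper_force: 0.0
```

Call:
{"fn": "carry_out", "kwargs": {
  "hand": [5, 5, 5, 5, 5, 5],
  "linear": [
    [0, 0, 0],
    [0, 0, 0],
    [0, 0, 0],
    [0, 0, 0],
    [0, 0, 0],
    [0, 0, 0]
  ],
  "rot": [
    [0, 0, 0],
    [0, 0, 0],
    [0, 0, 0],
    [0, 0, 0],
    [0, 0, 0],
    [0, 0, 0]
  ],
  "squeeze": 40
}}

```text
time_s: 10.68
tool_pos: [0.4749, -0.0217, 0.0101]
eef_rot: [[-0.141, 0.99, 0.002], [0.99, 0.141, -0.0], [-0.001, 0.002, -1.0]]
contact_force: [-1.4, -0.4, 5.8]
width: 0.0595
gripper_force: 43.1
```

```bash
python3 - <<'E'
from go import *
from m import comps
go((.47,-.02,.12),8.1)
# shaft: green plate centre and bolts, shoulder, shaft-top in both views
for n in("top","side"):
    d=env.get_image(n);hsv=cv2.cvtColor(d["color"],cv2.COLOR_RGB2HSV);V=hsv[...,2].astype(int);S=hsv[...,1]
    # bright bolts (head tops ~?) & dark shaft near the predicted jig
    c0=proj(d,(.518,-.245,.05));x0,y0=c0.astype(int)
    im=d["color"].astype(int);reg=np.zeros(V.shape,bool);reg[y0-45:y0+45,x0-45:x0+45]=1
    for nm,mask in(("bolt",(im.min(2)>130)&(S<40)),("dark",(V<75)&(S<60))):
        for c in comps(mask&reg,8):
            (x,y),r=cv2.minEnclosingCircle(c);M=cv2.moments(c);print(n,nm,round(M["m10"]/M["m00"],1),round(M["m01"]/M["m00"],1),round(r,1),cv2.boundingRect(c))
    print(n,"0.097",proj(d,(.518,-.245,.097)))
E
```

```text
lin [0.23, -0.44, -10.99] rot [0.1, 0.0, -0.0] t 10.68 q6 -21.1 F [-1.4 -0.4  5.8] w 0.0595 pos [ 0.4749 -0.0217  0.0101]
top bolt 418.1 291.6 3.3 (415, 289, 7, 6)
top bolt 459.1 299.9 34.8 (414, 285, 69, 22)
top bolt 479.8 285.3 2.2 (478, 283, 5, 5)
top bolt 462.7 280.0 3.1 (460, 277, 7, 7)
top bolt 479.2 278.2 3.2 (477, 276, 6, 6)
top bolt 471.6 276.1 6.7 (469, 270, 8, 13)
top bolt 480.0 269.0 4.7 (478, 264, 5, 10)
top bolt 432.5 251.5 8.4 (426, 249, 17, 7)
top bolt 405.5 245.9 3.1 (403, 243, 6, 7)
top bolt 450.3 234.7 3.1 (448, 232, 6, 6)
top dark 433.5 264.3 17.1 (420, 251, 35, 27)
top dark 398.5 263.1 29.0 (394, 243, 19, 57)
top 0.097 [445.12512144 260.95149482]
side bolt 330.4 226.1 6.6 (328, 219, 7, 14)
side bolt 399.5 193.3 44.5 (375, 156, 41, 81)
side bolt 328.8 177.4 31.6 (326, 147, 9, 64)
side dark 356.0 189.8 50.5 (326, 147, 62, 90)
side 0.097 [372.88245464 174.99960242]
```

```bash
python3 - <<'E'
from h import *
t,s=grab("top"),grab("side")
b=np.array([[418.1,291.6],[462.7,280],[405.5,245.9],[450.3,234.7]])
P=np.array([onz(t,*q,.015) for q in b]);print(P.round(4),P.mean(0).round(4))
print("top shaft top",onz(t,446.6,260.6,.097).round(4)); print("side",onz(s,373.3,175.3,.097).round(4))
# refine: shaft silhouette in side view by row edges, and dump gradient profile
g=cv2.imread("pics/side0.png",0);
for v in(182,186,190):print(v,g[v,355:392].tolist())
g=cv2.imread("pics/top0.png",0)
print("v261",g[261,425:462].tolist());print("u447",g[245:278,447].tolist())
E
```

```text
[[ 0.4616 -0.2129  0.015 ]
 [ 0.4845 -0.3042  0.015 ]
 [ 0.5537 -0.1895  0.015 ]
 [ 0.5766 -0.2819  0.015 ]] [ 0.5191 -0.2472  0.015 ]
top shaft top [ 0.5186 -0.2478  0.097 ]
side [ 0.5166 -0.2441  0.097 ]
182 [121, 118, 119, 118, 119, 112, 115, 117, 121, 94, 45, 25, 26, 26, 17, 28, 22, 22, 15, 26, 22, 26, 21, 23, 18, 9, 69, 117, 122, 113, 114, 116, 113, 116, 119, 116, 117]
186 [116, 117, 116, 118, 115, 114, 121, 120, 124, 86, 25, 24, 29, 26, 29, 27, 20, 20, 24, 23, 24, 22, 20, 25, 25, 14, 93, 124, 117, 115, 117, 112, 112, 114, 115, 116, 117]
190 [112, 113, 113, 110, 115, 112, 113, 112, 104, 55, 17, 27, 24, 26, 24, 24, 25, 25, 19, 28, 21, 26, 25, 18, 12, 43, 102, 123, 113, 117, 116, 119, 119, 116, 121, 117, 118]
v261 [86, 88, 72, 41, 40, 41, 41, 40, 41, 41, 43, 44, 51, 73, 88, 88, 86, 84, 85, 70, 48, 50, 48, 70, 86, 86, 87, 87, 86, 76, 66, 80, 90, 90, 89, 89, 87]
u447 [89, 89, 88, 88, 89, 79, 64, 72, 85, 87, 86, 86, 86, 83, 66, 54, 48, 52, 79, 86, 86, 85, 86, 87, 64, 42, 81, 117, 104, 81, 75, 75, 75]
```

Call:
{"fn": "carry_out", "kwargs": {
  "hand": [5, 5, 5, 5, 5, 5, 5, 5, 5, 5, 5, 5],
  "linear": [
    [0, 0, -1],
    [0, 0, -4],
    [0, 0, -8],
    [0, 0, -11],
    [-2, 0.2, -12.5],
    [-5, 0.3, -12.5],
    [-9, 0.5, -12.5],
    [-13, 0.7, -12.5],
    [-17, 0.9, -12.5],
    [-20, 1, -12.5],
    [-22, 1.1, -12.5],
    [-22.9, 1.1, -12.5]
  ],
  "rot": [
    [0, 0, 0],
    [0, 0, 0],
    [0, 0, 0],
    [0, 0, 0],
    [0, 0, 0],
    [0, 0, 0],
    [0, 0, 0],
    [0, 0, 0],
    [0, 0, 0],
    [0, 0, 0],
    [0, 0, 0],
    [0, 0, 0]
  ]
}}

```text
time_s: 12.38
tool_pos: [0.5171, -0.2473, 0.1339]
eef_rot: [[-0.14, 0.99, 0.0], [0.99, 0.14, 0.0], [0.0, 0.0, -1.0]]
contact_force: [-0.0, 0.6, -1.6]
width: 0.0598
gripper_force: 43.8
```

Call:
{"fn": "carry_out", "kwargs": {
  "hand": [5, 5, 5],
  "linear": [
    [0, 0, 0],
    [0, 0, 0],
    [0, 0, 0]
  ],
  "rot": [
    [0, 0, 0],
    [0, 0, 0],
    [0, 0, 0]
  ]
}}

```text
time_s: 12.75
tool_pos: [0.517, -0.2456, 0.1338]
eef_rot: [[-0.142, 0.99, -0.0], [0.99, 0.142, 0.0], [0.0, -0.0, -1.0]]
contact_force: [-0.8, 0.5, -2.2]
width: 0.0597
gripper_force: 43.8
```

```bash
python3 - <<'E'
from go import *
go((.5186,-.2472,.115),8.1)
t,s=grab("top"),grab("side");p=env.sense()["tool_pos"]
a=proj(s,(p[0],p[1],p[2]-.007+.0));b=proj(s,(.5186,-.2472,.097));print(a,b)
save({"color":np.hstack([cv2.resize(s["color"][120:245,310:435],(400,400),interpolation=cv2.INTER_CUBIC),cv2.resize(t["color"][210:310,390:490],(400,400))])},"c6.png")
E
```

```text
lin [-0.18, 0.14, 1.88] rot [-0.0, -0.0, 0.0] t 12.75 q6 -42.2 F [-0.8  0.5 -2.2] w 0.0597 pos [ 0.517  -0.2456  0.1338]
[374.44526701 163.18985884] [373.00386966 174.5648388 ]
```

View pics/c6.png

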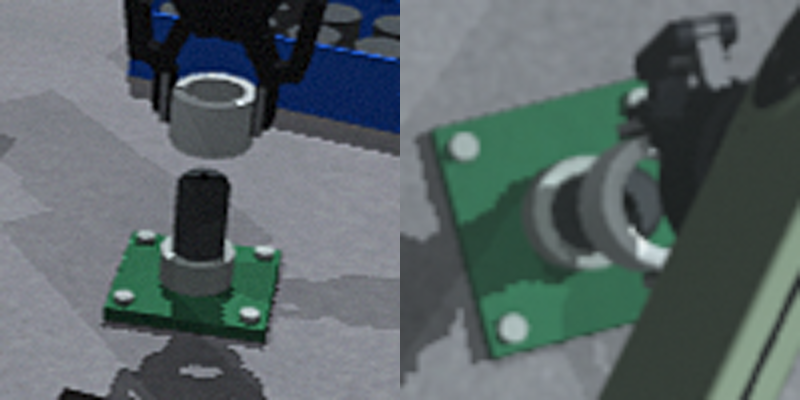

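The sleeve is held upright above the shaft. In the side view the sleeve centre column is about 375.8 against 373 for the shaft. I'll measure the edges more precisely.

```bash
python3 - <<'E'
from go import *
s=grab("side");p=env.sense()["tool_pos"];g=s["color"].astype(int).mean(2)
B=s["color"].astype(int)
for v in(155,157,160,163,165): print(v,"g",g[v,355:396].astype(int).tolist())
for v in(182,186,190):
    r=g[v];print(v,r[360:388].astype(int).tolist())
for z in(.127,.14,.16):print(proj(s,(p[0],p[1],z)))
for z in(.09,.07):print(proj(s,(.5186,-.2472,z)))
for dx,dy in((.001,0),(0,.001)):print(proj(s,(p[0]+dx,p[1]+dy,.14))-proj(s,(p[0],p[1],.14)))
E
```

```text
155 g [137, 149, 127, 119, 85, 57, 47, 19, 69, 91, 92, 92, 91, 92, 88, 87, 89, 87, 82, 84, 85, 84, 82, 81, 76, 74, 75, 77, 78, 76, 75, 79, 79, 56, 38, 55, 53, 23, 0, 16, 8]
157 g [142, 138, 142, 149, 114, 72, 43, 7, 69, 92, 89, 88, 90, 90, 88, 85, 81, 85, 85, 82, 81, 82, 81, 80, 76, 79, 81, 78, 81, 80, 79, 79, 80, 47, 42, 64, 54, 24, 2, 6, 47]
160 g [143, 145, 142, 138, 143, 140, 147, 124, 93, 83, 88, 88, 89, 92, 88, 85, 87, 82, 82, 82, 80, 83, 78, 82, 77, 85, 78, 79, 80, 75, 76, 76, 77, 44, 42, 62, 50, 54, 70, 126, 156]
163 g [137, 137, 138, 139, 135, 138, 143, 127, 93, 81, 89, 88, 86, 84, 85, 84, 86, 86, 78, 77, 83, 79, 77, 81, 78, 81, 80, 81, 80, 78, 79, 77, 75, 83, 134, 136, 137, 144, 141, 137, 139]
165 g [144, 144, 145, 142, 141, 140, 145, 150, 132, 99, 82, 84, 86, 86, 86, 83, 85, 86, 82, 80, 78, 81, 78, 75, 78, 79, 77, 81, 80, 77, 75, 73, 68, 107, 141, 145, 141, 139, 140, 138, 137]
182 [125, 123, 128, 128, 102, 45, 26, 30, 26, 27, 28, 29, 21, 24, 29, 23, 27, 24, 25, 25, 14, 87, 136, 142, 138, 138, 137, 138]
186 [124, 123, 126, 136, 92, 34, 29, 28, 28, 30, 29, 21, 25, 25, 23, 25, 23, 24, 26, 21, 12, 103, 130, 123, 129, 123, 126, 133]
190 [119, 121, 126, 118, 64, 18, 24, 27, 27, 26, 28, 26, 25, 31, 35, 31, 28, 30, 27, 25, 53, 111, 129, 120, 122, 123, 128, 125]
[374.4601245  163.12182543]
[374.92703512 157.89523347]
[375.65904535 149.70111947]
[372.76540703 177.25303384]
[372.09416828 184.81992454]
[-0.40917193 -0.09181382]
[-0.16666478  0.16349373]
```

Call:
{"fn": "carry_out", "kwargs": {
  "hand": [5, 5, 5, 5, 5, 5, 5],
  "linear": [
    [-0.1, 0.1, 0.5],
    [-0.2, 0.2, 1.5],
    [-0.2, 0.2, 2.4],
    [-0.2, 0.2, 2.7],
    [-0.2, 0.2, 2.9],
    [-0.2, 0.2, 3.1],
    [-0.2, 0.2, 3.3]
  ],
  "rot": [
    [0, 0, 0],
    [0, 0, 0],
    [0, 0, 0],
    [0, 0, 0],
    [0, 0, 0],
    [0, 0, 0],
    [0, 0, 0]
  ]
}}

```text
time_s: 13.78
tool_pos: [0.5196, -0.2485, 0.101]
eef_rot: [[-0.141, 0.99, 0.001], [0.99, 0.141, -0.0], [-0.0, 0.0, -1.0]]
contact_force: [-0.1, -0.7, -2.1]
width: 0.0599
gripper_force: 43.8
```

Call:
{"fn": "carry_out", "kwargs": {
  "hand": [5, 5, 5],
  "linear": [
    [0, 0, 0.1],
    [0, 0, 0.2],
    [0, 0, 0.2]
  ],
  "rot": [
    [0, 0, 0],
    [0, 0, 0],
    [0, 0, 0]
  ]
}}

```text
time_s: 14.15
tool_pos: [0.5194, -0.2482, 0.0988]
eef_rot: [[-0.141, 0.99, 0.0], [0.99, 0.141, 0.0], [0.0, 0.0, -1.0]]
contact_force: [1.0, 1.4, -2.5]
width: 0.0592
gripper_force: 43.8
```

```bash
python3 -c "
from go import *
go((.519,-.247,.0445),8.1);print(env.sense()['torque'])"
```

```text
lin [0.13, -0.02, 5.43] rot [0.0, -0.0, -0.0] t 14.15 q6 -42.3 F [ 1.   1.4 -2.5] w 0.0592 pos [ 0.5194 -0.2482  0.0988]
[ 0.08652051 -0.02684925  0.01212541]
```

Call:
{"fn": "carry_out", "kwargs": {
  "hand": [5, 5, 5, 5],
  "linear": [
    [0.05, 0, 0.2],
    [0.1, 0, 0.4],
    [0.1, 0, 0.6],
    [0.1, 0, 0.8]
  ],
  "rot": [
    [0, 0, 0],
    [0, 0, 0],
    [0, 0, 0],
    [0, 0, 0]
  ]
}}

```text
time_s: 14.65
tool_pos: [0.5192, -0.2473, 0.0906]
eef_rot: [[-0.141, 0.99, -0.0], [0.99, 0.141, 0.0], [0.0, -0.0, -1.0]]
contact_force: [-0.0, 0.8, -1.8]
width: 0.0596
gripper_force: 43.8
```

Past the taper with no side force. Sliding down.

Call:
{"fn": "carry_out", "kwargs": {
  "hand": [5, 5, 5, 5, 5, 5, 5, 5, 5],
  "linear": [
    [0, 0, 0.5],
    [0, 0, 1],
    [0, 0, 1.6],
    [0, 0, 2.2],
    [0, 0, 2.8],
    [0, 0, 3.4],
    [0, 0, 4],
    [0, 0, 4.3],
    [0, 0, 4.3]
  ],
  "rot": [
    [0, 0, 0],
    [0, 0, 0],
    [0, 0, 0],
    [0, 0, 0],
    [0, 0, 0],
    [0, 0, 0],
    [0, 0, 0],
    [0, 0, 0],
    [0, 0, 0]
  ]
}}

```text
time_s: 15.78
tool_pos: [0.519, -0.2472, 0.0475]
eef_rot: [[-0.141, 0.99, -0.001], [0.99, 0.141, 0.0], [0.0, -0.0, -1.0]]
contact_force: [0.5, 0.2, -0.7]
width: 0.0597
gripper_force: 43.8
```

Call:
{"fn": "carry_out", "kwargs": {
  "hand": [5, 5, 5, 5],
  "linear": [
    [0, 0, 0.1],
    [0, 0, 0.2],
    [0, 0, 0.3],
    [0, 0, 0.4]
  ],
  "rot": [
    [0, 0, 0],
    [0, 0, 0],
    [0, 0, 0],
    [0, 0, 0]
  ]
}}

```text
time_s: 16.27
tool_pos: [0.5193, -0.2474, 0.0442]
eef_rot: [[-0.141, 0.99, -0.0], [0.99, 0.141, 0.0], [0.0, -0.0, -1.0]]
contact_force: [-3.2, 1.8, 4.1]
width: 0.0597
gripper_force: 44.4
```

The force rises at the expected seat height (z 0.0442). Press lightly, release, and lift off.

Call:
{"fn": "carry_out", "kwargs": {
  "hand": [5, 5, 6.5, 8.5, 8.5, 8.5, 8.5, 8.5, 8.5, 8.5, 8.5],
  "linear": [
    [0, 0, 0.1],
    [0, 0, 0.1],
    [0, 0, 0],
    [0, 0, 0],
    [0, 0, 0],
    [0, 0, -1],
    [0, 0, -3],
    [0, 0, -6],
    [0, 0, -9],
    [0, 0, -12],
    [0, 0, -12]
  ],
  "rot": [
    [0, 0, 0],
    [0, 0, 0],
    [0, 0, 0],
    [0, 0, 0],
    [0, 0, 0],
    [0, 0, 0],
    [0, 0, 0],
    [0, 0, 0],
    [0, 0, 0],
    [0, 0, 0],
    [0, 0, 0]
  ]
}}

```text
time_s: 17.65
tool_pos: [0.5215, -0.2488, 0.1677]
eef_rot: [[-0.141, 0.99, 0.007], [0.99, 0.141, -0.004], [-0.005, 0.006, -1.0]]
contact_force: [0.4, -0.5, -0.3]
width: 0.0848
gripper_force: 0.0
```

```bash
python3 - <<'E'
from go import *
go((.6446,.025,.135),21.1)
t,s=grab("top"),grab("side")
save({"color":np.hstack([cv2.resize(s["color"][120:245,310:435],(400,400),interpolation=cv2.INTER_CUBIC),cv2.resize(t["color"][210:310,390:490],(400,400))])},"c7.png")
E
```

```text
lin [25.39, 16.03, 3.23] rot [0.3, 0.3, -13.0] t 17.65 q6 -42.2 F [ 0.4 -0.5 -0.3] w 0.0848 pos [ 0.5215 -0.2488  0.1677]
```

View pics/c7.png

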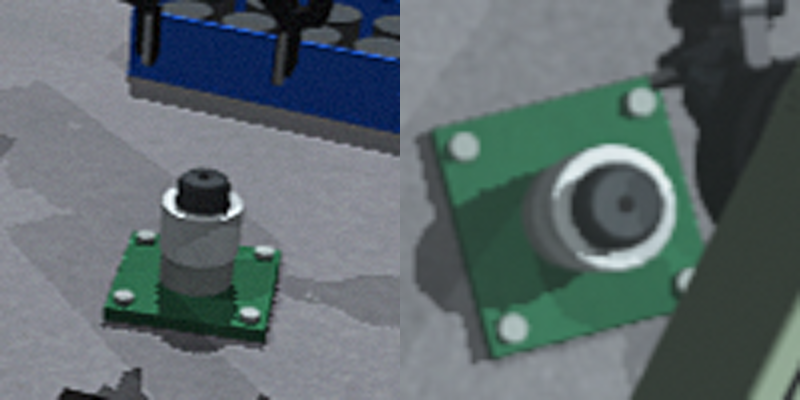

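The sleeve sits on the shoulder with about 20 mm of shaft standing out. Next the gate.

Call:
{"fn": "carry_out", "kwargs": {
  "hand": [8.5, 6, 3.4, 3.4, 3.4, 3.4, 3.4, 3.4, 3.4, 3.4, 3.4],
  "linear": [
    [1, 0.7, 0],
    [4, 2.5, 0],
    [7, 4.5, 0],
    [11, 7, 0],
    [15, 9.5, 0],
    [19, 12, 0],
    [22, 14, 0],
    [24, 15.5, 1],
    [25.4, 16, 2],
    [25.4, 16, 3],
    [25.4, 16, 3]
  ],
  "rot": [
    [0, 0, 0],
    [0, 0, -1],
    [0, 0, -3],
    [0, 0, -5],
    [0, 0, -7],
    [0, 0, -9],
    [0, 0, -11],
    [0, 0, -12],
    [0, 0, -13],
    [0, 0, -13],
    [0, 0, -13]
  ]
}}

```text
time_s: 19.12
tool_pos: [0.6403, 0.0257, 0.1317]
eef_rot: [[-0.359, 0.933, -0.004], [0.933, 0.359, -0.0], [0.001, -0.004, -1.0]]
contact_force: [0.1, -0.7, -0.4]
width: 0.0344
gripper_force: 0.0
```

Call:
{"fn": "carry_out", "kwargs": {
  "hand": [3.4, 3.4],
  "linear": [
    [0, 0, 0],
    [0, 0, 0]
  ],
  "rot": [
    [0, 0, 0],
    [0, 0, 0]
  ]
}}

```text
time_s: 19.38
tool_pos: [0.6423, 0.0257, 0.1346]
eef_rot: [[-0.359, 0.934, 0.001], [0.934, 0.359, -0.0], [-0.001, 0.001, -1.0]]
contact_force: [0.7, -0.4, 1.0]
width: 0.0345
gripper_force: 0.0
```

```bash
python3 - <<'E'
from go import *
go((.6446,.025,.095),21.1)
s=grab("side")
save({"color":cv2.resize(s["color"][150:275,210:335],(600,600))},"c8.png")
E
```

```text
lin [-0.14, 0.19, 3.96] rot [0.1, 0.0, -0.1] t 19.38 q6 -26.4 F [ 0.7 -0.4  1. ] w 0.0345 pos [0.6423 0.0257 0.1346]
```

View pics/c8.png

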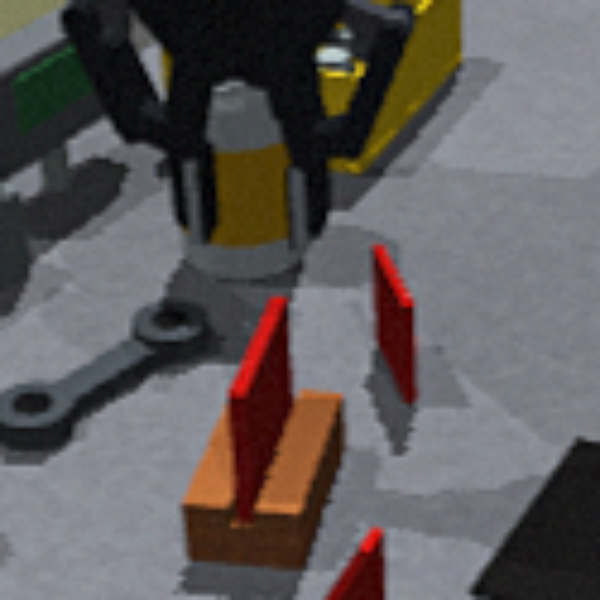

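The gate's top edge is centred between the fingers (crop (258,350) against fingers at about 200 and 300). Descending and gripping.

Call:
{"fn": "carry_out", "kwargs": {
  "hand": [3.4, 3.4, 3.4, 3.4, 3.4, 3.4, 3.4],
  "linear": [
    [-0.1, 0.2, 1],
    [-0.1, 0.2, 3],
    [-0.1, 0.2, 5],
    [-0.1, 0.2, 7],
    [-0.1, 0.2, 8.4],
    [-0.1, 0.2, 8.7],
    [-0.1, 0.2, 8.7]
  ],
  "rot": [
    [0, 0, 0],
    [0, 0, 0],
    [0, 0, 0],
    [0, 0, 0],
    [0, 0, 0],
    [0, 0, 0],
    [0, 0, 0]
  ]
}}

```text
time_s: 20.3
tool_pos: [0.6444, 0.0264, 0.0469]
eef_rot: [[-0.36, 0.933, 0.0], [0.933, 0.36, -0.0], [-0.0, 0.0, -1.0]]
contact_force: [-0.1, 0.9, -0.0]
width: 0.0338
gripper_force: 0.0
```

Call:
{"fn": "carry_out", "kwargs": {
  "hand": [0.4, 0.4, 0.4, 0.4, 0.4, 0.4],
  "linear": [
    [0, 0, 0],
    [0, 0, 0],
    [0, 0, 0],
    [0, 0, 0],
    [0, 0, 0],
    [0, 0, 0]
  ],
  "rot": [
    [0, 0, 0],
    [0, 0, 0],
    [0, 0, 0],
    [0, 0, 0],
    [0, 0, 0],
    [0, 0, 0]
  ],
  "squeeze": 40
}}

```text
time_s: 21.05
tool_pos: [0.6451, 0.0263, 0.0481]
eef_rot: [[-0.36, 0.933, 0.002], [0.933, 0.36, -0.0], [-0.001, 0.002, -1.0]]
contact_force: [0.3, -0.1, 5.8]
width: 0.0075
gripper_force: 40.1
```

```bash
python3 -c "
from go import *
go((.6446,.025,.16),21.1)"
```

```text
lin [-0.12, -0.07, -11.2] rot [0.1, 0.1, -0.0] t 21.05 q6 -26.4 F [ 0.3 -0.1  5.8] w 0.0075 pos [0.6451 0.0263 0.0481]
```

Call:
{"fn": "carry_out", "kwargs": {
  "hand": [0.4, 0.4, 0.4, 0.4, 0.4, 0.4, 0.4],
  "linear": [
    [0, 0, -0.5],
    [0, 0, -1.5],
    [0, 0, -3],
    [0, 0, -5],
    [0, 0, -8],
    [0, 0, -11],
    [0, 0, -12]
  ],
  "rot": [
    [0, 0, 0],
    [0, 0, 0],
    [0, 0, 0],
    [0, 0, 0],
    [0, 0, 0],
    [0, 0, 0],
    [0, 0, 0]
  ]
}}

```text
time_s: 21.92
tool_pos: [0.6459, 0.0261, 0.1709]
eef_rot: [[-0.36, 0.933, 0.006], [0.933, 0.36, -0.001], [-0.003, 0.005, -1.0]]
contact_force: [0.5, -0.5, -0.3]
width: 0.0073
gripper_force: 39.4
```

```bash
python3 - <<'E'
from go import *
from m import comps
d=grab("top");s=grab("side")
o=np.array([.4715,.2392]);u=np.array([.99,.141]);v=np.array([-.141,.99]);c=o-.046*u
for nm,dd,f in(("top",d,"pics/top0.png"),("side",s,"pics/side0.png")):
    im=cv2.imread(f)[:,:,::-1].astype(int)
    m=(im.min(2)>95)&(im.max(2)-im.min(2)<60);reg=np.zeros(m.shape,bool)
    x,y=proj(dd,(*c,.05)).astype(int);reg[y-22:y+22,x-30:x+30]=1
    for k in comps(m&reg,4):
        M=cv2.moments(k);q=np.array([M["m10"],M["m01"]])/M["m00"];P=onz(dd,*q,.057)[:2]-o
        print(nm,q.round(1),cv2.contourArea(k),"lane xy mm",(P@u*1000).round(1),(P@v*1000).round(1))
t=c+.0008*v
print("slot",c);go((*t,.15),8.1)
save({"color":cv2.resize(s["color"][100:300,200:400],(500,500))},"c9.png")
E
```

```text
top [193.8 327.4] 484.0 lane xy mm -76.6 -5.7
top [169.4 319.2] 21.0 lane xy mm -54.8 37.5
top [209.7 313.2] 21.5 lane xy mm -54.8 -38.2
top [168.1 309. ] 19.5 lane xy mm -35.6 37.7
top [208.5 303. ] 19.0 lane xy mm -35.5 -38.3
top [185.9 295.9] 204.0 lane xy mm -16.2 1.9
side [304.6 361.1] 16.5 lane xy mm -58.4 38.3
side [291.7 357.6] 42.5 lane xy mm -38.7 39.0
side [288.8 337.4] 238.5 lane xy mm -19.7 5.2
side [330.9 340.2] 296.0 lane xy mm -81.2 -11.8
side [310.7 322.5] 26.5 lane xy mm -39.8 -34.9
slot [0.42596  0.232714]
lin [27.23, -13.01, 1.82] rot [0.2, 0.1, 13.0] t 22.02 q6 -26.4 F [ 0.2  1.  -0.8] w 0.0077 pos [0.6451 0.0262 0.1691]
```

View pics/c9.png

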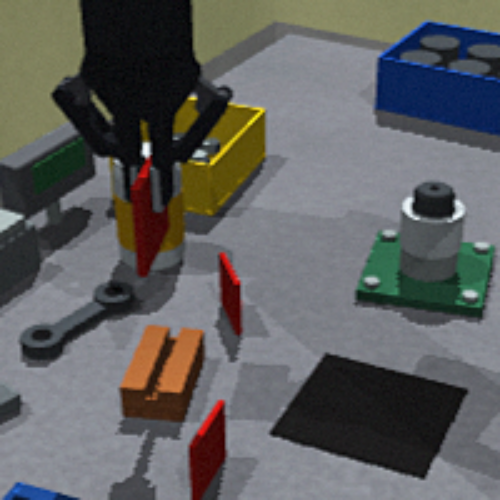

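The gate is held upright and clear, with the park block empty. The cheeks put the slot at lane x ≈ −45.7 mm. Carrying the gate above it.

Call:
{"fn": "carry_out", "kwargs": {
  "hand": [0.4, 0.4, 0.4, 0.4, 0.4, 0.4, 0.4, 0.4, 0.4, 0.4, 0.4, 0.4],
  "linear": [
    [1, -0.5, 0],
    [4, -2, 0],
    [7, -3.5, 0],
    [11, -5.2, 0],
    [15, -7.2, 0],
    [19, -9, 0],
    [22, -10.5, 0],
    [24.5, -11.7, 1],
    [26.5, -12.6, 2.5],
    [27.2, -13, 4],
    [27.2, -13, 4.5],
    [27.2, -13, 4.5]
  ],
  "rot": [
    [0, 0, 0],
    [0, 0, 2],
    [0, 0, 4],
    [0, 0, 6],
    [0, 0, 8],
    [0, 0, 10],
    [0, 0, 12],
    [0, 0, 13],
    [0, 0, 13],
    [0, 0, 13],
    [0, 0, 13],
    [0, 0, 13]
  ]
}}

```text
time_s: 23.52
tool_pos: [0.4251, 0.2328, 0.1212]
eef_rot: [[-0.14, 0.99, -0.001], [0.99, 0.14, -0.001], [-0.001, -0.001, -1.0]]
contact_force: [-0.0, 0.5, -0.6]
width: 0.0081
gripper_force: 39.3
```

Call:
{"fn": "carry_out", "kwargs": {
  "hand": [0.4, 0.4, 0.4, 0.4],
  "linear": [
    [0, 0, 0],
    [0, 0, 0],
    [0, 0, 0],
    [0, 0, 0]
  ],
  "rot": [
    [0, 0, 0],
    [0, 0, 0],
    [0, 0, 0],
    [0, 0, 0]
  ]
}}

```text
time_s: 24.02
tool_pos: [0.4252, 0.2334, 0.1221]
eef_rot: [[-0.14, 0.99, 0.0], [0.99, 0.14, 0.0], [0.0, 0.0, -1.0]]
contact_force: [-1.2, 0.1, -1.9]
width: 0.0072
gripper_force: 39.3
```

```bash
python3 - <<'E'
from go import *
go((.4262,.2332,.101),8.1)
E
```

```text
lin [-0.03, 0.09, 2.11] rot [0.0, -0.0, -0.0] t 24.02 q6 10.5 F [-1.2  0.1 -1.9] w 0.0072 pos [0.4252 0.2334 0.1221]
```

Call:
{"fn": "carry_out", "kwargs": {
  "hand": [0.4, 0.4, 0.4, 0.4, 0.4, 0.4, 0.4, 0.4],
  "linear": [
    [0, 0.1, 0.5],
    [0, 0.1, 1.2],
    [0, 0.1, 1.8],
    [0, 0.1, 2.1],
    [0, 0.1, 2.3],
    [0, 0.1, 2.5],
    [0, 0.1, 2.7],
    [0, 0.1, 2.9]
  ],
  "rot": [
    [0, 0, 0],
    [0, 0, 0],
    [0, 0, 0],
    [0, 0, 0],
    [0, 0, 0],
    [0, 0, 0],
    [0, 0, 0],
    [0, 0, 0]
  ]
}}

```text
time_s: 25.02
tool_pos: [0.4261, 0.2336, 0.0928]
eef_rot: [[-0.141, 0.99, 0.0], [0.99, 0.141, 0.0], [0.0, 0.0, -1.0]]
contact_force: [0.0, -1.1, -1.5]
width: 0.0076
gripper_force: 39.3
```

Call:
{"fn": "carry_out", "kwargs": {
  "hand": [0.4, 0.4, 0.4, 0.4],
  "linear": [
    [0, 0, 0.2],
    [0, 0, 0.4],
    [0, 0, 0.6],
    [0, 0, 0.6]
  ],
  "rot": [
    [0, 0, 0],
    [0, 0, 0],
    [0, 0, 0],
    [0, 0, 0]
  ]
}}

```text
time_s: 25.52
tool_pos: [0.4258, 0.2335, 0.0866]
eef_rot: [[-0.141, 0.99, -0.0], [0.99, 0.141, -0.0], [-0.0, -0.0, -1.0]]
contact_force: [-0.4, -0.3, -1.4]
width: 0.0078
gripper_force: 39.3
```

```bash
python3 -c "
from go import *
go((.4262,.2332,.046),8.1);print(env.sense()['torque'])"
```

```text
lin [-0.04, 0.03, 4.06] rot [-0.0, 0.0, -0.0] t 25.52 q6 10.4 F [-0.4 -0.3 -1.4] w 0.0078 pos [0.4258 0.2335 0.0866]
[ 0.04543166 -0.01789423  0.01758084]
```

In the slot without side force. Lowering.

Call:
{"fn": "carry_out", "kwargs": {
  "hand": [0.4, 0.4, 0.4, 0.4, 0.4, 0.4, 0.4, 0.4, 0.4],
  "linear": [
    [0, 0, 0.4],
    [0, 0, 0.9],
    [0, 0, 1.4],
    [0, 0, 1.9],
    [0, 0, 2.4],
    [0, 0, 2.9],
    [0, 0, 3.3],
    [0, 0, 3.6],
    [0, 0, 3.7]
  ],
  "rot": [
    [0, 0, 0],
    [0, 0, 0],
    [0, 0, 0],
    [0, 0, 0],
    [0, 0, 0],
    [0, 0, 0],
    [0, 0, 0],
    [0, 0, 0],
    [0, 0, 0]
  ]
}}

```text
time_s: 26.65
tool_pos: [0.4259, 0.2335, 0.0496]
eef_rot: [[-0.141, 0.99, -0.0], [0.99, 0.141, -0.0], [-0.0, -0.0, -1.0]]
contact_force: [-1.3, -0.1, -1.2]
width: 0.0076
gripper_force: 39.3
```

Call:
{"fn": "carry_out", "kwargs": {
  "hand": [0.4, 0.4, 0.4, 0.4],
  "linear": [
    [0, 0, 0.1],
    [0, 0, 0.2],
    [0, 0, 0.3],
    [0, 0, 0.4]
  ],
  "rot": [
    [0, 0, 0],
    [0, 0, 0],
    [0, 0, 0],
    [0, 0, 0]
  ]
}}

```text
time_s: 27.15
tool_pos: [0.4261, 0.2337, 0.046]
eef_rot: [[-0.141, 0.99, 0.0], [0.99, 0.141, 0.0], [0.0, 0.0, -1.0]]
contact_force: [-1.6, -1.3, 5.3]
width: 0.0075
gripper_force: 40.1
```

Floor contact at the expected height. Press lightly, release and lift away.

Call:
{"fn": "carry_out", "kwargs": {
  "hand": [0.4, 0.4, 2.6, 2.6, 2.6, 2.6, 2.6, 2.6, 2.6, 2.6, 2.6, 2.6],
  "linear": [
    [0, 0, 0.1],
    [0, 0, 0.1],
    [0, 0, 0],
    [0, 0, 0],
    [0, 0, 0],
    [0, 0, -1],
    [0, 0, -3],
    [0, 0, -6],
    [0, 0, -9],
    [0, 0, -13],
    [0, -2, -16],
    [0, -4, -17]
  ],
  "rot": [
    [0, 0, 0],
    [0, 0, 0],
    [0, 0, 0],
    [0, 0, 0],
    [0, 0, 0],
    [0, 0, 0],
    [0, 0, 0],
    [0, 0, 0],
    [0, 0, 0],
    [0, 0, 0],
    [0, 0, 0],
    [0, 0, 0]
  ]
}}

```text
time_s: 28.65
tool_pos: [0.3875, 0.2284, 0.2191]
eef_rot: [[-0.14, 0.99, 0.005], [0.99, 0.14, 0.002], [0.001, 0.005, -1.0]]
contact_force: [0.1, 0.8, -0.1]
width: 0.026
gripper_force: 0.0
```

Call:
{"fn": "carry_out", "kwargs": {
  "hand": [2.6, 2.6, 2.6, 2.6],
  "linear": [
    [-1, 0, 0],
    [-4, 0, 0],
    [-7, 0, 0],
    [-7, 0, 0]
  ],
  "rot": [
    [0, 0, 0],
    [0, 0, 0],
    [0, 0, 0],
    [0, 0, 0]
  ]
}}

```text
time_s: 29.15
tool_pos: [0.3966, 0.1569, 0.2154]
eef_rot: [[-0.137, 0.991, -0.001], [0.991, 0.137, -0.001], [-0.0, -0.001, -1.0]]
contact_force: [0.3, 0.4, 0.5]
width: 0.0259
gripper_force: 0.0
```

```bash
python3 - <<'E'
from go import *
s,t=grab("side"),grab("top")
save({"color":np.hstack([cv2.resize(s["color"][150:400,150:400],(400,400)),cv2.resize(t["color"][200:350,130:280],(400,400))])},"c10.png");print(env.sense()["time_s"])
E
```

```text
29.25
```

View pics/c10.png

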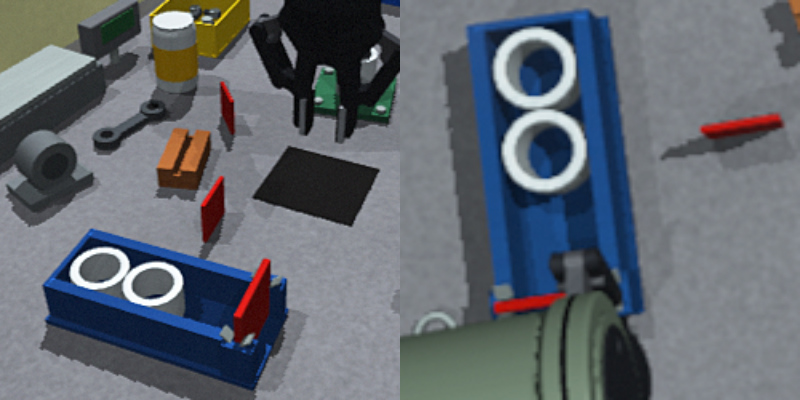

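The gate stands upright in the slot, at (253,300) in the side crop. The two spares are in place and nothing else has moved.

```bash
python3 -c "
from cell import env
print(env.sign_off())"
```

```text
the job is handed in; nothing more can be done
None
```

The job is handed in after about 29 s of the 67 s allowed: the end sleeve sits on the jig's shoulder, the gate is down on the lane floor in its slot, and the last pictures show both spare sleeves in place and the other things undisturbed.

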